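Square a bound book up in the bookbinder's jig

TASK

Without picking anything up, push the book across the mat into the corner of the metal squaring jig so that its spine lies flush along the long fence and its head is flush against the fixed end stop, and push the wooden sliding stop along the fence until it closes against the other end of the book. Push gently, keep the book flat on the mat, leave the tub, the weight and the glass pot where they are, and finish with the hand clear.

Things in the scene. Friction and masses are not known exactly. Their poses are not given: they have to be found in the camera images.
- jig: L-shaped jig of aluminium bar, 30 mm high, fixed. Origin at table height on the long fence's inner face. The fence runs along jig y from -245 to +155 mm; its inner face is x = 0, it is 22 mm thick to +x. The book belongs at -x (robot's side), sliding on the flat mat. The fixed end stop is a bar from the fence out to x = -90 mm, 18 mm thick; its inner face is y = +140 mm, facing -y.
- jig_corner (a point): the inner corner of the jig, where the faces of the long fence and the fixed end stop meet, at table height; its axes are those of the jig
- stop (a joint): wooden sliding stop on the fence, m, growing towards the fixed end stop (jig +y). Its pushing face is at jig y = -160 mm + this value. The book exactly fills the space at 0.170. Travel 0 to 0.20; starts at 0.02 to 0.05, stays where left, takes about 2 N to push, plus the book's resistance.
- stop_outer (a point): point 18 mm above the table, at the centre of the outer side (facing jig -y, where it is pushed) of the wooden sliding stop: a block 45 mm out from the fence (jig x -1 to -46 mm), 35 mm along the fence, 38 mm high. Axes as the jig's.
- book: closed stiff hardback, brown-grey cover, 90 mm wide (its x), 130 long (its y), 26 thick, flat, 0.25 to 0.4 kg. Origin: centre of underside. Spine = cloth-covered long side at +x, towards the long fence; paper edges at -x. Head = short side at +y, towards the fixed end stop. Starts in front of the jig, turned up to 0.3 rad against it, maybe partly in front of the sliding stop.
- book_spine_head (a point): corner of the book's underside where spine and head meet; it must end at jig_corner; axes as the book's
- book_spine_tail (a point): corner of the book's underside where spine and tail (the end away from the fixed end stop) meet
- book_fore_head (a point): corner of the book's underside where the paper side and the head meet
- tub: white closed glue tub with a blue lid, 72 mm across, 85 mm high, standing to the side; not to be moved. Origin at its foot
- weight: dark steel pressing weight with a knob, 64 mm across, 67 mm high, standing to the side; not to be moved. Origin at its foot
- pot: open glass pot, 70 mm across, 75 mm high, standing to the side; not to be moved. Origin at its foot
Not all that is in view belongs to the job. There is more than one size of the book; the job needs the smallest.

How it is judged (in metres and radians):
At the end, for the whole second after the job is handed in: The book lies flat and at rest in the jig: both spine corners within 3 mm of the long fence's face, both head corners within 3 mm of the fixed end stop's face, and the sliding stop within 4 mm of its place against the book's tail (joint 0.166 to 0.174) (x of book_spine_head in the frame of jig between -0.003 and 0.003 m and x of book_spine_tail in the frame of jig between -0.003 and 0.003 m and y of book_spine_head in the frame of jig between 0.137 and 0.143 m and y of book_fore_head in the frame of jig between 0.137 and 0.143 m and value of joint stop between 0.166 and 0.174 m and height (world z) of book below 0.003 m and angle between book's own z axis and vertical below 0.03 rad and linear speed of book below 0.01 m/s); the robot touches nothing.
It fails at once if the book is lifted or tipped off the mat (height (world z) of book above 0.01 m or angle between book's own z axis and vertical above 0.15 rad).
It fails at once if the book or the sliding stop is pushed or squeezed with more than 40 N (contact force between the fingers and book above 40 N or contact force between the fingers and stop above 40 N).
It fails at once if the tub, weight or pot is moved by more than 10 mm (distance of any of tub, weight, pot from where it was at the start of the episode above 0.01 m).
It also fails if it takes over 64 s, if anything falls off the work surface, if the arm or the gripper's body presses on something with over 40 N, if the wrist force passes 120 N, or if a joint passes its speed limit or range.

ROBOT

A 6-joint arm with a two-finger parallel gripper is mounted at the origin on the work surface. World frame = base frame: x ahead of the robot, y to its left, z up, the work surface at z = 0. Lengths are in m, angles in degrees, forces in N, time in s.
With the tool pointing down it reaches from about 0.3 to 0.825 m from the base axis. Payload 5.4 kg.
Tool frame: the origin (TCP) lies midway between the tips of the shut fingers; the grasp point (between the pads) lies 19 mm behind it; z points along the fingers, y is the direction in which the jaws open and shut (so a half turn about z gives the same grasp; the last joint's range is limited). The gripper opens to 92 mm and grips with 3 to 60 N. Pads are 20 mm wide; open, the fingers measure 128 mm over their backs; the gripper's body (75 mm by 189 mm) begins 69 mm behind the grasp point.
Start: joints at [-79.59, 9.076, 91.501, -0, 79.423, -12.038], TCP at [0.22, -0.531, 0.215] pointing down, gripper open.
Joint ranges: [-166.64, 166.64], [-54.1, 131.32], [10.49, 154.53], [-73.88, 253.88], [9.74, 151.15], [-171.62, 171.62]. Speed limits (degrees/s): [147.25, 147.25, 180, 180, 180, 180].

INTERFACE

Orientations are given as a 3x3 rotation matrix whose columns are the frame's x, y, z axes.
In Python, from bench import * gives the robot as it stands.
- The arm moves only by the tool step_arm, never from a script. Its argument "rows" is a list of rows, each a list of 3 entries, a list of its own where there are three numbers: the shift along the tool's x, y, z in units of 120 mm (1.0 is 120 mm), then the turn, a rotation vector about the tool's x, y, z in units of 2 pi rad (1.0 is 2 pi rad), then the closure, from -1 (fully open) to 1 (shut). In form: [[[x, y, z], [ax, ay, az], claw], ...]. A call has 1 to 10 rows; each row is the pose to reach, as a shift and turn from the pose commanded when the call began, along the tool's axes at that moment, turning the shorter way round; what a row does not reach only later rows make up. A row lasts 1/8 s, in which the tool goes at most 62.5 mm and 10.7 degrees, less where a joint would pass 70% of its speed; a pose out of reach is approached as far as the arm can. A call with a number of a shift or a turn outside -1 to 1 is refused whole. A call with a gripper value outside its range is refused whole. The fingers move at their own pace and stop on an object; "squeeze" is the grip in N (left out, the last holds). Time passes only in rows, so rows that repeat a pose let the fingers close. It gives the time, the measured TCP pose, the force and the opening at its end, in the units of the state.
- get_obs(): the state, without advancing time (a new reading comes with each control period).
- capture(name): name is "side" or "top" or "wrist"; returns a dict with "color" (384x512x3 uint8, blue, green, red), "fovy" (degrees; the focal length in pixels is half the picture's height over the tangent of half this angle, whatever the lens; pixels are square), "cx", "cy" (the principal point, pixels), "rvec" (rotation vector, rad) and "tvec" (3), from world to camera coordinates, as OpenCV has them; the wrist camera has in their place "mount" (4x4, takes a point from camera to tool coordinates, whose origin is the TCP and whose axes are the flange's). Camera axes: x right, y down, z forward; pixel columns grow to the right and rows downward; lengths in m; the calibration is good to about 2 mm. A picture is of the moment at which its call begins: read the wrist's pose just before it. There is no depth.
- sign_off(): hands the job in, once; it reports no verdict.
The state is a dict: "time_s": time; "joints": joint angles; "joint_velocities": joint speeds; "effort": joint torques, N m; "tcp_pos": TCP position; "tcp_rot": TCP orientation; "force": force on the tool from outside, world axes, zero at the start; "torque": the same for the moment, N m; "opening": opening from 0.0 (shut) to 1.0 (fully open).
Only numpy, scipy, OpenCV 4.12 (cv2) and the standard library are available. Lean on these libraries where they do the work, as an engineer would, in place of code of your own. Each camera call takes 0.05 s, during which the arm holds its last target.

## Working session

There is one attempt and no reset: what is moved stays moved. The work goes in short steps, Python scripts to look and compute and a tool call to move; the robot and the scene stay as the last step left them, time stands still between calls to the robot, and variables do not carry over. Pictures are saved under pics/ and viewed, and the job is handed in when it is done.

Besides the shell and the picture viewer there is one more tool, called after ">>>" as name(argument=value, ...), one argument or row to a line, values as JSON. step_arm: Moves the arm, as the interface text tells. Shifts and turns lie within -1 to 1; 1 stands for 120 mm of shift or 2 pi rad of turn. Its arguments: {"type":"object","properties":{"rows":{"type":"array","items":{"type":"array"}},"squeeze":{"type":"number"}},"required":["rows"]}

```bash
mkdir -p pics; ls; python3 - <<'E'
from bench import *
import cv2
for n in ("top","side","wrist"):
    c=capture(n); cv2.imwrite(f"pics/{n}0.png",c["color"]); print(n,{k:v for k,v in c.items() if k!="color"})
print(get_obs())
E
```

```text
pics
top {'fovy': 52.828087954716906, 'cx': 256.3532117109687, 'cy': 187.89827808526763, 'rvec': array([ 2.16456685, -2.14000459,  0.07960199]), 'tvec': array([0.0157963 , 0.5141482 , 1.05707628])}
side {'fovy': 42.16379065524864, 'cx': 257.8284564215489, 'cy': 179.16832960540552, 'rvec': array([ 0.81746995, -2.44012182,  1.20320869]), 'tvec': array([0.39337996, 0.23288877, 1.23726476])}
wrist {'fovy': 63.09654071902832, 'cx': 248.6768379073729, 'cy': 192.65503916610598, 'mount': array([[-2.01683188e-03, -9.68450331e-01, -2.49198494e-01,
         6.86583118e-02],
       [ 9.99997942e-01, -1.89892636e-03, -7.13535081e-04,
        -1.39821626e-03],
       [ 2.17813697e-04, -2.49199420e-01,  9.68452168e-01,
        -1.70487709e-01],
       [ 0.00000000e+00,  0.00000000e+00,  0.00000000e+00,
         1.00000000e+00]])}
{'time_s': 0.15, 'joints': array([-7.95901152e+01,  9.10341726e+00,  9.15535567e+01, -8.17115222e-05,
        7.94244846e+01, -1.20386458e+01]), 'joint_velocities': array([-0.14782156, -0.07672321, -0.18627847,  0.0711086 ,  0.05470536,
       -0.06207795]), 'effort': array([ 7.50706931e-04, -3.85915983e+01, -3.22434175e+01,  7.01425597e-02,
        3.50913405e-02, -8.12492090e-05]), 'tcp_pos': array([ 0.21945027, -0.53096052,  0.21387217]), 'tcp_rot': array([[ 9.24222866e-01,  3.81853410e-01, -2.58267715e-04],
       [ 3.81853383e-01, -9.24221856e-01,  1.39806538e-03],
       [ 2.95159367e-04, -1.39074440e-03, -9.99998989e-01]]), 'force': array([-0.00738047, -0.3119731 , -0.1047284 ]), 'torque': array([-0.01805825, -0.00040088,  0.01441499]), 'opening': 1.0005441476843795}
```

View pics/top0.png

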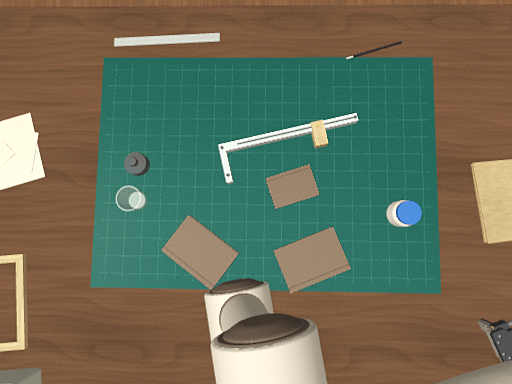

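View pics/side0.png

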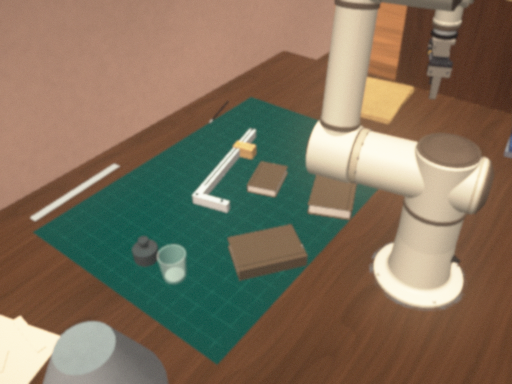

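The top view has three books, at (292,187), (200,252) and (312,260). The one at (292,187) is the smallest and lies in front of the jig. The jig corner is near (228,150), the wooden stop at (319,133), the tub at (405,213), the weight at (136,163) and the pot at (130,198). Next I'll measure these and take an enlarged crop.

```bash
cat > h.py <<'E'
from bench import *
import cv2, numpy as np
def cam(c):
    f=c["color"].shape[0]/2/np.tan(np.radians(c["fovy"]/2))
    K=np.array([[f,0,c["cx"]],[0,f,c["cy"]],[0,0,1]])
    if "rvec" in c: R=cv2.Rodrigues(c["rvec"])[0]; t=np.array(c["tvec"])
    else:
        o=get_obs(); T=np.eye(4);T[:3,:3]=o["tcp_rot"];T[:3,3]=o["tcp_pos"]
        M=np.linalg.inv(T@c["mount"]); R=M[:3,:3]; t=M[:3,3]
    return K,R,t
def cast(c,px,z):
    K,R,t=cam(c); px=np.atleast_2d(px).astype(float)
    o=-R.T@t
    d=(R.T@np.linalg.inv(K)@np.c_[px,np.ones(len(px))].T).T
    return o+d*((z-o[2])/d[:,2])[:,None]
def proj(c,P):
    K,R,t=cam(c); q=(K@(R@np.atleast_2d(P).T+t[:,None])).T
    return q[:,:2]/q[:,2:]
E
python3 - <<'E'
from h import *
c=capture("top"); im=c["color"]
hsv=cv2.cvtColor(im,cv2.COLOR_BGR2HSV)
for p in [(292,187),(200,245),(312,255),(318,130),(260,140),(228,165),(280,205),(180,100)]: print(p,im[p[1],p[0]],hsv[p[1],p[0]])
x0,y0,x1,y1=205,100,375,225
cv2.imwrite("pics/crop0.png",cv2.resize(im[y0:y1,x0:x1],None,fx=4.7,fy=4.7,interpolation=cv2.INTER_CUBIC))
m=((hsv[...,0]<25)&(hsv[...,1]>40)).astype(np.uint8)
m[:70]=0;m[280:]=0;m[:,:105]=0;m[:,432:]=0
for q in cv2.findContours(m,0,2)[0]:
    a=cv2.contourArea(q)
    if a>100:
        r=cv2.minAreaRect(q); b=cv2.boxPoints(r); w=cast(c,b,0.026); print(a,b.round(1).tolist(),w.round(4).tolist(),[np.linalg.norm(w[i]-w[i-1]).round(4) for i in range(4)])
o=-cam(c)[1].T@cam(c)[2];print(o)
for n,p,z in[("tub",(407,212),.085),("weight",(136,162),.06),("pot",(130,198),.03)]: print(n,cast(c,p,z).round(3))
E
```

```text
(292, 187) [108 132 156] [ 15  78 156]
(200, 245) [116 140 163] [ 15  74 163]
(312, 255) [110 133 159] [ 14  79 159]
(318, 130) [157 208 229] [ 21  80 229]
(260, 140) [235 244 237] [ 53   9 244]
(228, 165) [245 255 249] [ 48  10 255]
(280, 205) [112 136 162] [ 14  79 162]
(180, 100) [ 94 110  41] [ 83 160 110]
2635.0 [[272.8999938964844, 249.89999389648438], [333.0, 225.39999389648438], [350.5, 268.29998779296875], [290.3999938964844, 292.79998779296875]] [[0.3425, -0.0262, 0.026], [0.412, -0.1917, 0.026], [0.2959, -0.2383, 0.026], [0.2276, -0.0748, 0.026]] [np.float64(0.1248), np.float64(0.1795), np.float64(0.125), np.float64(0.1772)]
2751.5 [[160.1999969482422, 250.1999969482422], [188.5, 213.6999969482422], [239.10000610351562, 253.10000610351562], [210.8000030517578, 289.5]] [[0.3372, 0.2871, 0.026], [0.4393, 0.2111, 0.026], [0.3324, 0.0669, 0.026], [0.2326, 0.143, 0.026]] [np.float64(0.1781), np.float64(0.1273), np.float64(0.1794), np.float64(0.1255)]
1429.0 [[265.1000061035156, 177.60000610351562], [309.29998779296875, 163.60000610351562], [319.1000061035156, 194.5], [274.8999938964844, 208.5]] [[0.5433, -0.0026, 0.026], [0.5844, -0.1265, 0.026], [0.4974, -0.1537, 0.026], [0.4568, -0.0309, 0.026]] [np.float64(0.0911), np.float64(0.1305), np.float64(0.0911), np.float64(0.1293)]
318.5 [[308.3999938964844, 122.5999984741211], [322.5, 119.0999984741211], [328.8999938964844, 144.5], [314.79998779296875, 148.10000610351562]] [[0.7024, -0.1242, 0.026], [0.7129, -0.1643, 0.026], [0.6393, -0.1818, 0.026], [0.6289, -0.142, 0.026]] [np.float64(0.0756), np.float64(0.0414), np.float64(0.0756), np.float64(0.0411)]
[ 0.40012246 -0.01302062  1.10532377]
tub [[ 0.449 -0.374  0.085]]
weight [[0.579 0.355 0.06 ]]
pot [[0.482 0.378 0.03 ]]
```

View pics/crop0.png

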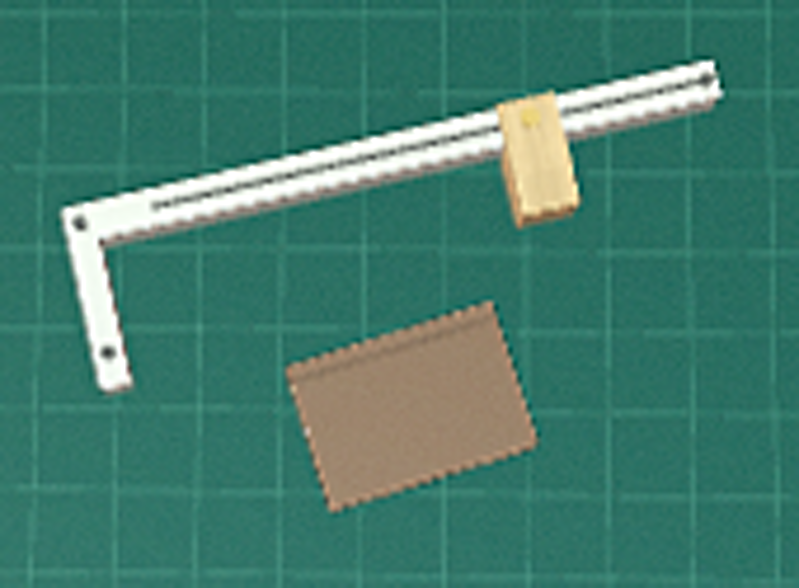

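Measured 91 × 130 mm, so the book at (292,187) is the 90 × 130 one; the other two are about 125 × 178. Its spine (grooved band) faces the fence. Next I'll fit the jig edges to sub-pixel.

```bash
cat > jig.py <<'E'
from h import *
def jigfit(c):
    r=c["color"][...,2].astype(float)  # red: mat ~41, white ~240
    def cross(prof,i):  # first index rising past 140
        for k in range(len(prof)-1):
            if prof[k]<140<=prof[k+1]: return i+k+(140-prof[k])/(prof[k+1]-prof[k])
    up=[]
    for u in list(range(232,305))+list(range(332,354)):
        v=cross(r[95:160,u],95)
        if v: up.append((u,v))
    lo=[]
    for u in list(range(236,300)):
        v=cross(r[95:175,u][::-1],0)
        if v: lo.append((u,174-v))
    le=[]; ri=[]
    for v in range(158,178):
        a=cross(r[v,205:240],205); 
        if a: le.append((a,v))
        a=cross(r[v,205:245][::-1],0)
        if a: ri.append((244-a,v))
    def fit(p,z):
        w=cast(c,p,z)[:,:2].astype(np.float32)
        vx,vy,x,y=cv2.fitLine(w,cv2.DIST_HUBER,0,.001,.001).ravel(); d=np.array([vx,vy]);n=np.array([-vy,vx]); 
        return d,np.array([x,y]),np.abs((w-[x,y])@n).mean()
    return fit(up,.03),fit(le,.03),fit(lo,.0),fit(ri,.0)
def jigpose(c):
    U,L,lo,ri=jigfit(c)
    d=U[0]*np.sign(U[0][1])  # jig +y
    jy=d; jx=np.array([jy[1],-jy[0]])
    # jx should be x-forward
    fx=U[1]@jx-.022; e=L[1]@jy
    return jx,jy,U,L,lo,ri
E
python3 - <<'E'
from jig import *
c=capture("top")
jx,jy,U,L,lo,ri=jigpose(c)
print("jx",jx,"jy",jy,"ang",np.degrees(np.arctan2(jx[1],jx[0])))
print("end-stop dir",L[0],ri[0],"lo dir",lo[0],[q[2] for q in(U,L,lo,ri)])
print("fence inner x from upper",U[1]@jx-.022,"lower@z0",lo[1]@jx, "with z.03",)
print("end inner y from outer", L[1]@jy-.018,"right@z0",ri[1]@jy)
E
```

```text
jx [0.9724272  0.23320673] jy [-0.23320673  0.9724272 ] ang 13.485939
end-stop dir [0.9728954  0.23124564] [0.9724638  0.23305413] lo dir [ 0.23283356 -0.9725166 ] [np.float32(0.0002641032), np.float32(0.00016754733), np.float32(0.0054780156), np.float32(0.00026008557)]
fence inner x from upper 0.62986076 lower@z0 0.63171935 with z.03
end inner y from outer -0.036309607 right@z0 -0.036106594
```

```bash
cat > m.py <<'E'
from h import *
JX=np.array([.97243,.23321]);JY=np.array([-.23321,.97243]);FX=.6305;EY=-.0362
O2=FX*JX+(EY-.140)*JY   # jig origin world xy
def tojig(w): w=np.atleast_2d(w)[:,:2]-O2; return np.c_[w@JX,w@JY]
def frjig(j): j=np.atleast_2d(j); return O2+j[:,:1]*JX+j[:,1:2]*JY
def status():
    o=get_obs(); R=o["tcp_rot"]
    print("t %.2f"%o["time_s"],"jig",(tojig(o["tcp_pos"])[0]*1e3).round(1),"z %.1f"%(o["tcp_pos"][2]*1e3),"Fjig",np.round([o["force"][:2]@JX,o["force"][:2]@JY,o["force"][2]],1),"open %.2f"%o["opening"],"yaw %.2f"%(np.degrees(np.arctan2(R[1,0],R[0,0]))-13.486)); return o
def row(j,z):
    o=get_obs(); R=o["tcp_rot"]; p=np.r_[frjig(j)[0],z]
    Rd=np.c_[np.r_[JX,0],np.r_[-JY,0],[0,0,-1.]]
    print("shift",((R.T@(p-o["tcp_pos"]))/.12).round(4),"turn",(cv2.Rodrigues(R.T@Rd)[0].ravel()/2/np.pi).round(4))
def book(c):
    hsv=cv2.cvtColor(c["color"],cv2.COLOR_BGR2HSV)
    m=((hsv[...,0]<20)&(hsv[...,1]>50)&(hsv[...,2]<200)).astype(np.uint8); n=cv2.connectedComponentsWithStats(m)
    return m
E
python3 - <<'E'
from m import *
print("book SH,ST,FT,FH", (tojig([[.5433,-.0026],[.5844,-.1265],[.4974,-.1537],[.4568,-.0309]])*1e3).round(1))
c=capture("top")
# stop top corners (px from crop: /4.7 + (205,100)), z=.038
px=np.array([[498,104],[553,93],[580,205],[521,214]])/4.7+[205,100]
print("stop top",(tojig(cast(c,px,.038))*1e3).round(1))
print("others",[(tojig(p)*1e3).round(0) for p in [(.449,-.374),(.579,.355),(.482,.378)]])
status(); row([-.225,-.02],.15); row([-.225,-.02],.010)
E
```

```text
book SH,ST,FT,FH [[-102.8   47. ]
 [ -91.7  -83.1]
 [-182.7  -89.3]
 [-193.5   39.6]]
stop top [[  20.4 -113.7]
 [  19.5 -147.2]
 [ -50.5 -146.5]
 [ -47.9 -111.2]]
others [array([[-281., -292.]]), array([[ 15., 386.]]), array([[-74., 431.]])]
t 0.30 jig [-540.9 -391.6] z 214.3 Fjig [-0.2  0.   0.6] open 1.00 yaw 8.96
shift [ 3.083  -2.648   0.5377] turn [-0.0001 -0.      0.0249]
shift [ 3.0829 -2.6472  1.7043] turn [-0.0001 -0.      0.0249]
```

>>> step_arm(
  rows=[
    [[0.5,-0.43,0],[0,0,0.012],-0.5],
    [[1,-0.86,0],[0,0,0.0249],-0.5],
    [[1,-0.86,0],[0,0,0.0249],-0.5],
    [[1,-0.86,0],[0,0,0.0249],-0.5],
  ],
)

```text
time_s: 0.8
tcp_pos: [0.2919, -0.3887, 0.2147]
tcp_rot: [[0.972, 0.236, 0.0], [0.236, -0.972, -0.0], [0.0, 0.0, -1.0]]
force: [-0.1, 0.6, -0.2]
opening: 0.748
```

```bash
python3 -c "
from m import *
status();row([-.225,-.02],.15)"
```

```text
t 0.80 jig [-437.3 -269.9] z 214.7 Fjig [ 0.   0.6 -0.2] open 0.75 yaw 0.17
shift [ 1.7754 -2.0769  0.539 ] turn [ 0.     -0.      0.0005]
```

>>> step_arm(
  rows=[
    [[0.34,-0.4,0.1],[0,0,0],-0.5],
    [[0.67,-0.8,0.2],[0,0,0],-0.5],
    [[0.85,-1,0.25],[0,0,0],-0.5],
    [[0.85,-1,0.25],[0,0,0],-0.5],
  ],
)

```text
time_s: 1.3
tcp_pos: [0.3625, -0.249, 0.1841]
tcp_rot: [[0.972, 0.236, -0.001], [0.236, -0.972, 0.001], [-0.001, -0.001, -1.0]]
force: [-1.3, -0.5, 0.1]
opening: 0.749
```

>>> step_arm(
  rows=[
    [[0.34,-0.4,0.1],[0,0,0],-0.5],
    [[0.67,-0.8,0.2],[0,0,0],-0.5],
    [[0.9,-1,0.25],[0,0,0],-0.5],
    [[0.9,-1,0.25],[0,0,0],-0.5],
  ],
)

```text
time_s: 1.8
tcp_pos: [0.44, -0.1079, 0.1544]
tcp_rot: [[0.972, 0.235, -0.001], [0.235, -0.972, -0.0], [-0.001, 0.0, -1.0]]
force: [-0.9, -0.8, 0.2]
opening: 0.752
```

```bash
python3 -c "
from m import *
status();row([-.225,-.02],.06);row([-.225,-.02],.01)"
```

```text
t 1.80 jig [-227.8  -31.4] z 154.4 Fjig [-1.1 -0.6  0.2] open 0.75 yaw 0.13
shift [ 0.0242 -0.0947  0.7865] turn [0.     0.0001 0.0004]
shift [ 0.0245 -0.0948  1.2032] turn [0.     0.0001 0.0004]
```

>>> step_arm(
  rows=[
    [[0.02,-0.09,0.4],[0,0,0.0004],-0.5],
    [[0.02,-0.09,0.8],[0,0,0.0004],-0.5],
    [[0.02,-0.09,1],[0,0,0.0004],-0.5],
    [[0.02,-0.09,1],[0,0,0.0004],-0.5],
  ],
)

```text
time_s: 2.3
tcp_pos: [0.4375, -0.0982, 0.0333]
tcp_rot: [[0.974, 0.229, -0.004], [0.229, -0.974, 0.001], [-0.003, -0.002, -1.0]]
force: [-0.3, 0.4, 0.8]
opening: 0.754
```

>>> step_arm(
  rows=[
    [[0,0,0.1],[0,0,0],-0.5],
    [[0,0,0.19],[0,0,0],-0.5],
    [[0,0,0.19],[0,0,0],-0.5],
  ],
)

```text
time_s: 2.68
tcp_pos: [0.4387, -0.0968, 0.0114]
tcp_rot: [[0.973, 0.231, -0.001], [0.231, -0.973, 0.0], [-0.001, -0.001, -1.0]]
force: [0.1, 0.3, 0.3]
opening: 0.746
```

```bash
python3 -c "
from m import *
status();c=capture('top');cv2.imwrite('pics/t1.png',c['color'][60:300,150:390].repeat(2,0).repeat(2,1));c=capture('side');cv2.imwrite('pics/s1.png',c['color'])"
```

```text
t 2.67 jig [-226.5  -20.2] z 11.4 Fjig [0.1 0.3 0.3] open 0.75 yaw -0.15
```

View pics/s1.png

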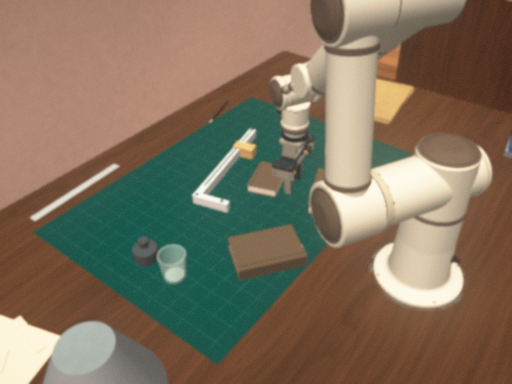

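The side view shows the fingers standing on the mat at (288,180), behind the fore edge of the small book at (265,180) and clear of the others. I'll start pushing.

>>> step_arm(
  rows=[
    [[0.05,0,0],[0,0,0],-0.5],
    [[0.1,0,0],[0,0,0],-0.5],
    [[0.15,0,0],[0,0,0],-0.5],
    [[0.2,0,0],[0,0,0],-0.5],
    [[0.24,0,0],[0,0,0],-0.5],
    [[0.28,0,0],[0,0,0],-0.5],
    [[0.32,0,0],[0,0,0],-0.5],
    [[0.36,0,0],[0,0,0],-0.5],
    [[0.4,0,0],[0,0,0],-0.5],
    [[0.4,0,0],[0,0,0],-0.5],
  ],
)

```text
time_s: 4.03
tcp_pos: [0.4865, -0.0858, 0.012]
tcp_rot: [[0.973, 0.231, 0.001], [0.231, -0.973, -0.0], [0.001, 0.0, -1.0]]
force: [-0.1, 0.2, -0.1]
opening: 0.748
```

>>> step_arm(
  rows=[
    [[0.04,0,0],[0,0,0],-0.5],
    [[0.08,0,0],[0,0,0],-0.5],
    [[0.12,0,0],[0,0,0],-0.5],
    [[0.16,0,0],[0,0,0],-0.5],
    [[0.2,0,0],[0,0,0],-0.5],
    [[0.24,0,0],[0,0,0],-0.5],
    [[0.28,0,0],[0,0,0],-0.5],
    [[0.32,0,0],[0,0,0],-0.5],
    [[0.36,0,0],[0,0,0],-0.5],
    [[0.36,0,0],[0,0,0],-0.5],
  ],
)

```text
time_s: 5.28
tcp_pos: [0.5286, -0.0756, 0.0118]
tcp_rot: [[0.973, 0.231, 0.001], [0.231, -0.973, -0.0], [0.001, 0.0, -1.0]]
force: [0.1, -0.0, 0.0]
opening: 0.749
```

```bash
python3 -c "
from m import *
status();c=capture('top');cv2.imwrite('pics/t2.png',cv2.resize(c['color'][90:290,180:400],None,fx=3,fy=3,interpolation=2))"
```

```text
t 5.28 jig [-134.1  -20.6] z 11.8 Fjig [ 0.1 -0.   0. ] open 0.75 yaw -0.14
```

View pics/t2.png

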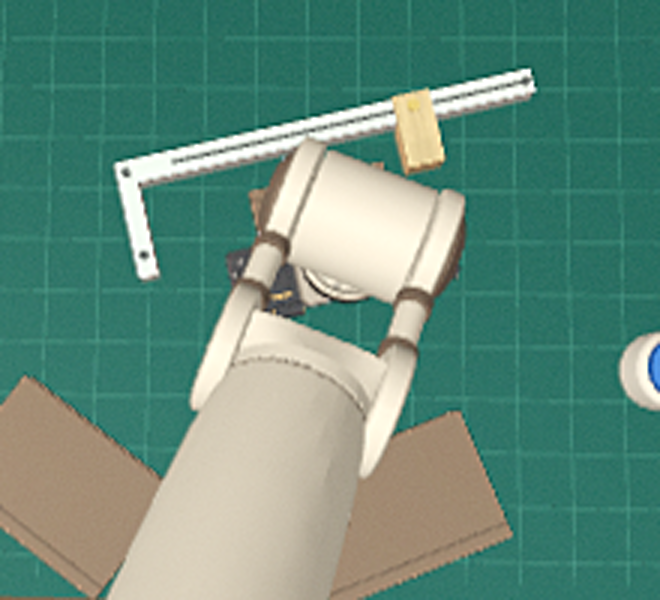

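The arm hides most of the book here. Only its head corner at (255,210) and its tail corner at (378,165) show, and it's still about 30 mm from the fence. I'll keep pushing.

>>> step_arm(
  rows=[
    [[0.04,0,0],[0,0,0],-0.5],
    [[0.08,0,0],[0,0,0],-0.5],
    [[0.12,0,0],[0,0,0],-0.5],
    [[0.15,0,0],[0,0,0],-0.5],
    [[0.18,0,0],[0,0,0],-0.5],
    [[0.2,0,0],[0,0,0],-0.5],
    [[0.22,0,0],[0,0,0],-0.5],
    [[0.235,0,0],[0,0,0],-0.5],
    [[0.25,0,0],[0,0,0],-0.5],
  ],
)

```text
time_s: 6.45
tcp_pos: [0.5571, -0.0688, 0.0118]
tcp_rot: [[0.973, 0.231, -0.0], [0.231, -0.973, 0.0], [-0.0, -0.0, -1.0]]
force: [-1.4, -0.0, -1.1]
opening: 0.753
```

```bash
python3 -c "
from m import *
status();c=capture('side');cv2.imwrite('pics/s2.png',cv2.resize(c['color'][110:230,170:310],None,fx=5,fy=5,interpolation=2))"
```

```text
t 6.45 jig [-104.8  -20.7] z 11.8 Fjig [-1.3  0.3 -1.1] open 0.75 yaw -0.15
```

View pics/s2.png

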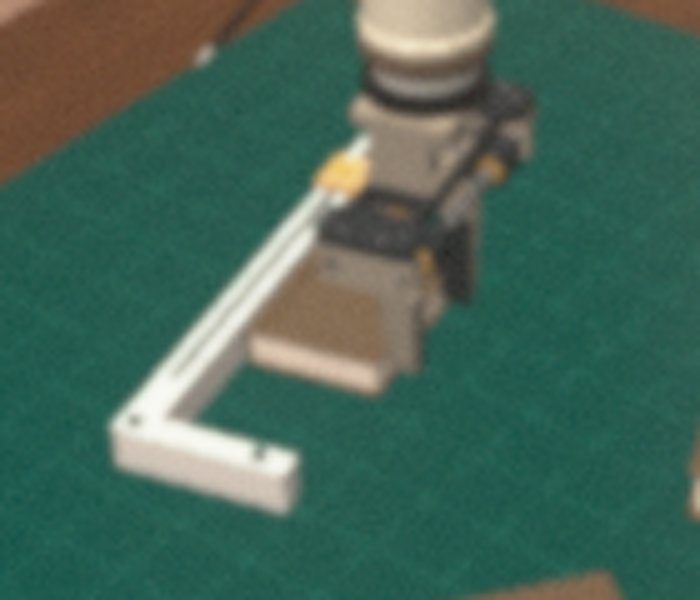

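The enlarged side view shows the book square to the fence with its spine edge at (250,340), a few mm off it. The head sits about 90 mm short of the end stop. I'll close the last few millimetres gently.

>>> step_arm(
  rows=[
    [[0.008,0,0],[0,0,0],-0.5],
    [[0.016,0,0],[0,0,0],-0.5],
    [[0.024,0,0],[0,0,0],-0.5],
    [[0.024,0,0],[0,0,0],-0.5],
  ],
)

```text
time_s: 7.0
tcp_pos: [0.56, -0.0682, 0.0118]
tcp_rot: [[0.973, 0.231, 0.0], [0.231, -0.973, 0.0], [0.0, 0.0, -1.0]]
force: [-0.3, 0.0, -0.1]
opening: 0.748
```

>>> step_arm(
  rows=[
    [[0.008,0,0],[0,0,0],-0.5],
    [[0.008,0,0],[0,0,0],-0.5],
  ],
)

```text
time_s: 7.25
tcp_pos: [0.5602, -0.0681, 0.0118]
tcp_rot: [[0.973, 0.231, -0.002], [0.231, -0.973, -0.0], [-0.002, -0.0, -1.0]]
force: [-4.2, -1.6, 4.0]
opening: 0.748
```

>>> step_arm(
  rows=[
    [[0.008,0,0],[0,0,0],-0.5],
    [[0.008,0,0],[0,0,0],-0.5],
  ],
)

```text
time_s: 7.5
tcp_pos: [0.5602, -0.0681, 0.0118]
tcp_rot: [[0.973, 0.231, -0.004], [0.231, -0.973, -0.001], [-0.004, -0.0, -1.0]]
force: [-7.5, -3.3, 6.5]
opening: 0.747
```

The spine meets the fence with about 8 N. Now I'll back off, lift, close the fingers and go round behind the sliding stop.

>>> step_arm(
  rows=[
    [[-0.08,0,0],[0,0,0],-0.5],
    [[-0.16,0,0],[0,0,0],-0.5],
    [[-0.16,0,-0.4],[0,0,0],1],
    [[-0.16,0,-0.8],[0,0,0],1],
    [[0.05,0.35,-0.9],[0,0,0],1],
    [[0.3,0.7,-0.9],[0,0,0],1],
    [[0.5,1,-0.9],[0,0,0],1],
    [[0.5,1,-0.9],[0,0,0],1],
    [[0.5,1,-0.9],[0,0,0],1],
  ],
)

```text
time_s: 8.62
tcp_pos: [0.647, -0.17, 0.1194]
tcp_rot: [[0.973, 0.231, -0.001], [0.231, -0.973, 0.001], [-0.001, -0.001, -1.0]]
force: [0.1, -0.0, -0.2]
opening: 0.02
```

```bash
python3 -c "
from m import *
status();row([-.022,-.19],.12);row([-.022,-.19],.016)
c=capture('wrist');cv2.imwrite('pics/w2.png',c['color'])"
```

```text
t 8.62 jig [ -41. -140.] z 119.4 Fjig [ 0.1 -0.1 -0.2] open 0.02 yaw -0.14
shift [ 0.1591  0.4159 -0.0058] turn [-0.0002  0.0001 -0.0004]
shift [0.1596 0.4168 0.8609] turn [-0.0002  0.0001 -0.0004]
```

View pics/w2.png

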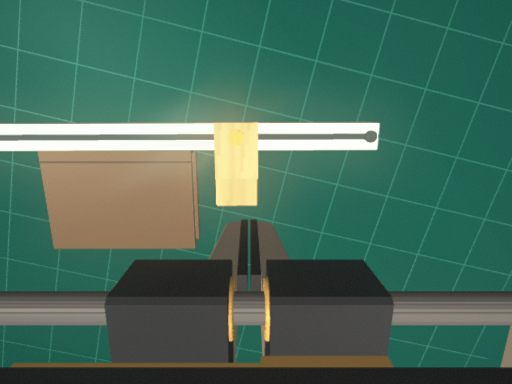

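The wrist view shows the book's spine along the fence. The wooden stop is at (236,165), with a small gap between its face and the book's tail at (198,195).

>>> step_arm(
  rows=[
    [[0.08,0.21,0],[0,0,0],1],
    [[0.16,0.42,0],[0,0,0],1],
    [[0.16,0.42,0],[0,0,0],1],
    [[0.16,0.42,0.3],[0,0,0],1],
    [[0.16,0.42,0.6],[0,0,0],1],
    [[0.16,0.42,0.8],[0,0,0],1],
    [[0.16,0.42,0.86],[0,0,0],1],
    [[0.16,0.42,0.86],[0,0,0],1],
  ],
)

```text
time_s: 9.68
tcp_pos: [0.6783, -0.215, 0.0172]
tcp_rot: [[0.973, 0.231, 0.0], [0.231, -0.973, -0.0], [0.0, 0.0, -1.0]]
force: [0.1, 0.3, 0.3]
opening: 0.003
```

```bash
python3 -c "
from m import *
status()
c=capture('wrist');cv2.imwrite('pics/w3.png',c['color'])"
```

```text
t 9.68 jig [ -21.1 -191.1] z 17.2 Fjig [0.1 0.3 0.3] open 0.00 yaw -0.13
```

View pics/w3.png

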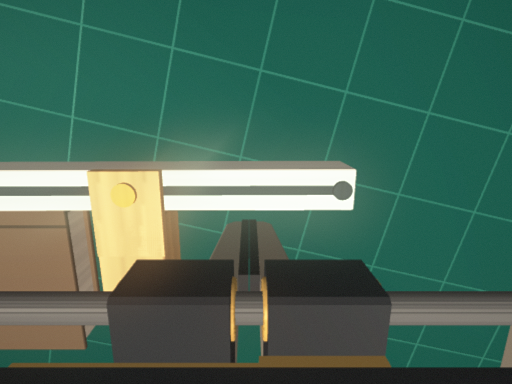

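The finger is behind the stop at (160,240), beside the fence. Pushing towards the end stop.

>>> step_arm(
  rows=[
    [[0,-0.06,0],[0,0,0],1],
    [[0,-0.12,0],[0,0,0],1],
    [[0,-0.18,0],[0,0,0],1],
    [[0,-0.24,0],[0,0,0],1],
    [[0,-0.29,0],[0,0,0],1],
    [[0,-0.33,0],[0,0,0],1],
    [[0,-0.37,0],[0,0,0],1],
    [[0,-0.41,0],[0,0,0],1],
    [[0,-0.45,0],[0,0,0],1],
  ],
)

```text
time_s: 10.85
tcp_pos: [0.6656, -0.1629, 0.0167]
tcp_rot: [[0.973, 0.231, 0.0], [0.231, -0.973, -0.001], [0.0, 0.001, -1.0]]
force: [0.1, -2.7, -0.0]
opening: 0.002
```

```bash
python3 -c "
from m import *
status()
c=capture('top');cv2.imwrite('pics/t3.png',cv2.resize(c['color'][90:220,190:390],None,fx=4,fy=4,interpolation=2))"
```

```text
t 10.85 jig [ -21.2 -137.4] z 16.7 Fjig [-0.5 -2.7 -0. ] open 0.00 yaw -0.15
```

View pics/t3.png

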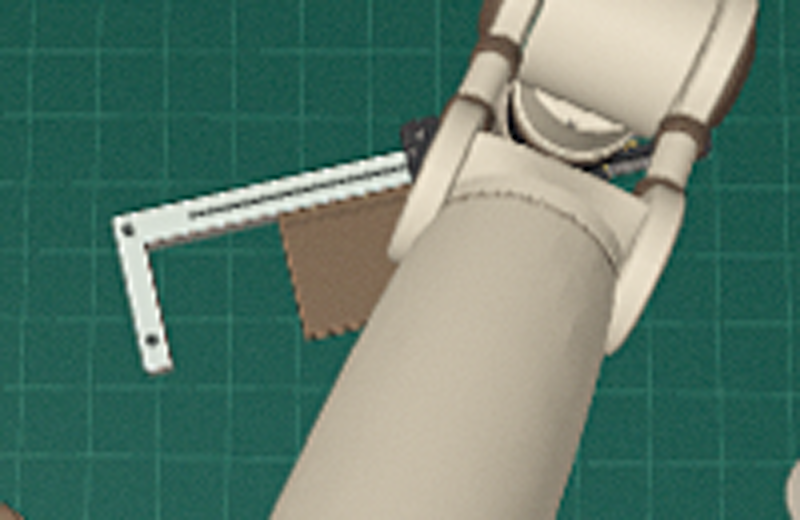

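The book's spine still lies along the fence and its head edge runs from (285,215) to (308,338). Continuing.

>>> step_arm(
  rows=[
    [[0,-0.04,0],[0,0,0],1],
    [[0,-0.08,0],[0,0,0],1],
    [[0,-0.12,0],[0,0,0],1],
    [[0,-0.16,0],[0,0,0],1],
    [[0,-0.2,0],[0,0,0],1],
    [[0,-0.24,0],[0,0,0],1],
    [[0,-0.28,0],[0,0,0],1],
    [[0,-0.32,0],[0,0,0],1],
    [[0,-0.35,0],[0,0,0],1],
    [[0,-0.35,0],[0,0,0],1],
  ],
)

```text
time_s: 12.15
tcp_pos: [0.6559, -0.1211, 0.0165]
tcp_rot: [[0.973, 0.231, -0.0], [0.231, -0.973, 0.001], [0.0, -0.001, -1.0]]
force: [-0.6, -1.3, 0.3]
opening: 0.004
```

>>> step_arm(
  rows=[
    [[0,-0.04,0],[0,0,0],1],
    [[0,-0.08,0],[0,0,0],1],
    [[0,-0.12,0],[0,0,0],1],
    [[0,-0.16,0],[0,0,0],1],
    [[0,-0.2,0],[0,0,0],1],
    [[0,-0.24,0],[0,0,0],1],
    [[0,-0.28,0],[0,0,0],1],
    [[0,-0.3,0],[0,0,0],1],
    [[0,-0.3,0],[0,0,0],1],
  ],
)

```text
time_s: 13.28
tcp_pos: [0.6474, -0.0862, 0.0165]
tcp_rot: [[0.973, 0.231, -0.001], [0.231, -0.973, 0.001], [-0.0, -0.001, -1.0]]
force: [1.0, -1.0, 0.1]
opening: 0.003
```

```bash
python3 -c "
from m import *
status()
c=capture('top');cv2.imwrite('pics/t4.png',cv2.resize(c['color'][90:220,190:390],None,fx=4,fy=4,interpolation=2))
c=capture('side');cv2.imwrite('pics/s4.png',cv2.resize(c['color'][110:230,170:310],None,fx=5,fy=5,interpolation=2))"
```

```text
t 13.28 jig [-21.1 -58.6] z 16.5 Fjig [ 0.7 -1.2  0.1] open 0.00 yaw -0.14
```

View pics/t4.png

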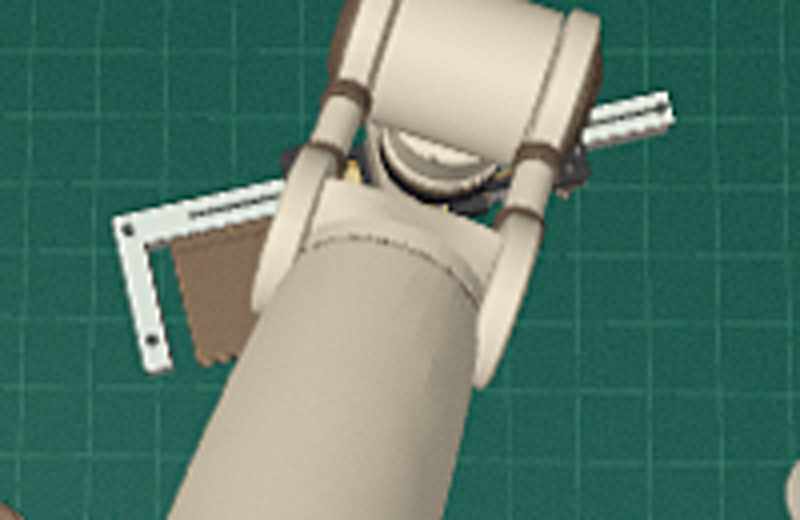

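View pics/s4.png

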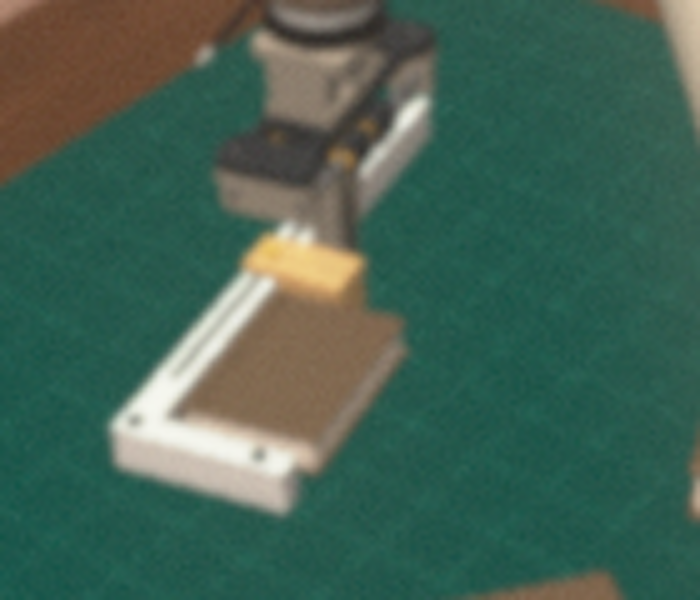

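The head is about 16 mm from the end stop and the book has turned a few degrees, with its fore end lagging. I'll correct that with a final fore-edge push. First I'll continue to near closure.

>>> step_arm(
  rows=[
    [[0,-0.02,0],[0,0,0],1],
    [[0,-0.04,0],[0,0,0],1],
    [[0,-0.06,0],[0,0,0],1],
    [[0,-0.08,0],[0,0,0],1],
    [[0,-0.08,0],[0,0,0],1],
  ],
)

```text
time_s: 14.0
tcp_pos: [0.6453, -0.0771, 0.0166]
tcp_rot: [[0.973, 0.231, -0.0], [0.231, -0.973, 0.0], [-0.0, -0.0, -1.0]]
force: [1.3, -1.8, -0.8]
opening: 0.002
```

```bash
python3 -c "
from m import *
status()
c=capture('top');cv2.imwrite('pics/t5.png',cv2.resize(c['color'][130:200,200:300],None,fx=8,fy=8,interpolation=2))"
```

```text
t 14.00 jig [-21.  -49.2] z 16.6 Fjig [ 0.8 -2.  -0.8] open 0.00 yaw -0.13
```

View pics/t5.png

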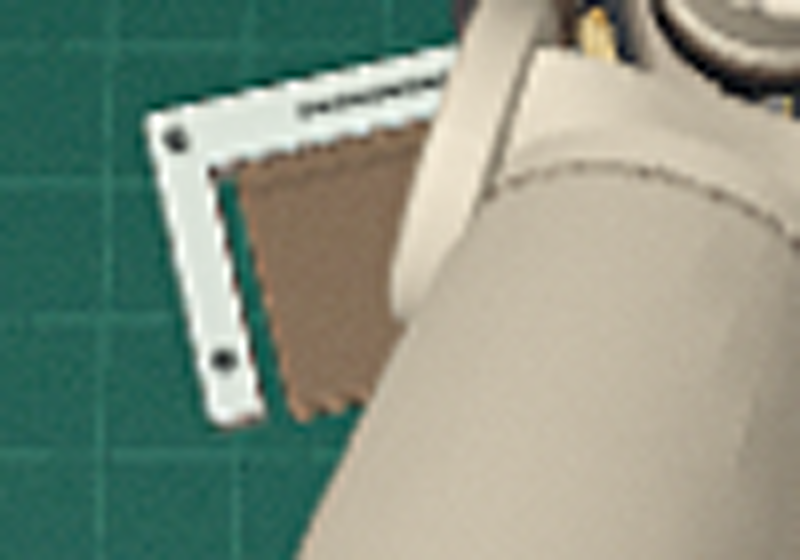

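The gap to the end stop is about 7–9 mm, from (218,190) to (245,190), and slightly wider at the fore end. Closing in small steps.

>>> step_arm(
  rows=[
    [[0,-0.01,0],[0,0,0],1],
    [[0,-0.02,0],[0,0,0],1],
    [[0,-0.03,0],[0,0,0],1],
    [[0,-0.04,0],[0,0,0],1],
    [[0,-0.04,0],[0,0,0],1],
  ],
)

```text
time_s: 14.68
tcp_pos: [0.6442, -0.0726, 0.0166]
tcp_rot: [[0.973, 0.231, -0.0], [0.231, -0.973, 0.0], [-0.0, -0.0, -1.0]]
force: [0.1, -2.3, -1.2]
opening: 0.004
```

>>> step_arm(
  rows=[
    [[0,-0.01,0],[0,0,0],1],
    [[0,-0.01,0],[0,0,0],1],
  ],
)

```text
time_s: 14.92
tcp_pos: [0.6439, -0.0715, 0.0166]
tcp_rot: [[0.973, 0.231, -0.0], [0.231, -0.973, 0.0], [-0.0, -0.0, -1.0]]
force: [-0.6, -3.8, -1.3]
opening: 0.004
```

>>> step_arm(
  rows=[
    [[0,-0.01,0],[0,0,0],1],
    [[0,-0.01,0],[0,0,0],1],
  ],
)

```text
time_s: 15.18
tcp_pos: [0.6436, -0.0704, 0.0165]
tcp_rot: [[0.973, 0.231, -0.0], [0.231, -0.973, 0.0], [-0.0, -0.0, -1.0]]
force: [-0.8, -2.0, -0.9]
opening: 0.002
```

```bash
python3 -c "
from m import *
status()
c=capture('top');cv2.imwrite('pics/t6.png',cv2.resize(c['color'][130:200,200:300],None,fx=8,fy=8,interpolation=2))"
```

```text
t 15.18 jig [-21.  -42.3] z 16.5 Fjig [-1.2 -1.8 -0.9] open 0.00 yaw -0.15
```

View pics/t6.png

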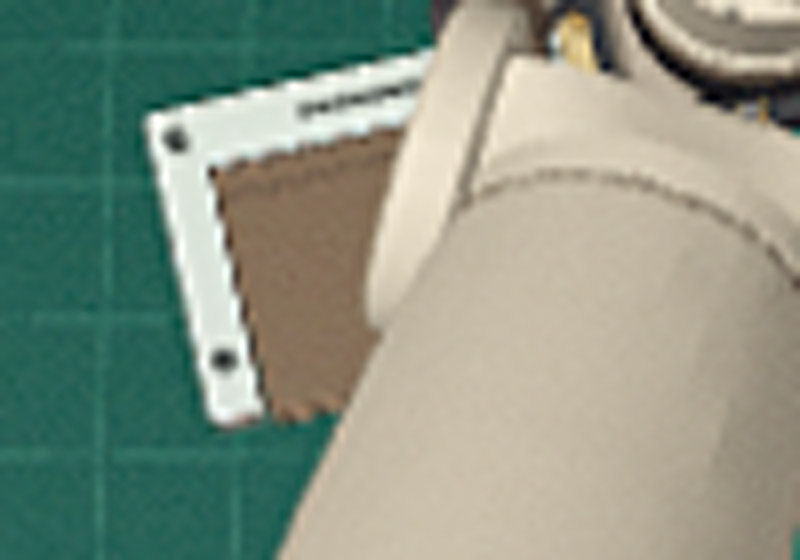

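The head now looks closed on the end stop. I'll push on until the force rises.

>>> step_arm(
  rows=[
    [[0,-0.008,0],[0,0,0],1],
    [[0,-0.008,0],[0,0,0],1],
  ],
)

```text
time_s: 15.48
tcp_pos: [0.6434, -0.0694, 0.0166]
tcp_rot: [[0.973, 0.231, -0.0], [0.231, -0.973, 0.0], [-0.0, -0.0, -1.0]]
force: [-1.5, -2.8, -1.9]
opening: 0.001
```

>>> step_arm(
  rows=[
    [[0,-0.008,0],[0,0,0],1],
    [[0,-0.008,0],[0,0,0],1],
  ],
)

```text
time_s: 15.72
tcp_pos: [0.6434, -0.0692, 0.0166]
tcp_rot: [[0.973, 0.231, 0.0], [0.231, -0.973, -0.001], [0.0, 0.001, -1.0]]
force: [-0.1, -5.4, -1.0]
opening: 0.001
```

```bash
python3 -c "
from m import *
status()"
```

```text
t 15.72 jig [-21.  -41.2] z 16.6 Fjig [-1.4 -5.3 -1. ] open 0.00 yaw -0.14
```

>>> step_arm(
  rows=[
    [[0,-0.008,0],[0,0,0],1],
    [[0,-0.008,0],[0,0,0],1],
  ],
)

```text
time_s: 15.98
tcp_pos: [0.6434, -0.0691, 0.0167]
tcp_rot: [[0.973, 0.231, 0.001], [0.231, -0.973, -0.002], [0.0, 0.003, -1.0]]
force: [-0.3, -7.9, -2.3]
opening: 0.001
```

>>> step_arm(
  rows=[
    [[0,-0.006,0],[0,0,0],1],
    [[0,-0.006,0],[0,0,0],1],
  ],
)

```text
time_s: 16.23
tcp_pos: [0.6434, -0.0691, 0.0167]
tcp_rot: [[0.973, 0.231, 0.001], [0.231, -0.973, -0.003], [0.001, 0.004, -1.0]]
force: [1.3, -8.5, -4.4]
opening: 0.002
```

```bash
python3 -c "
from m import *
status();row([-.13,.07],.12)"
```

```text
t 16.23 jig [-21.  -41.1] z 16.7 Fjig [-0.7 -8.6 -4.4] open 0.00 yaw -0.15
shift [-0.9106 -0.9201 -0.8647] turn [ 0.0006 -0.0001 -0.0004]
```

Firm contact at about 8.6 N. Now I'll retreat and go back to the fore edge.

>>> step_arm(
  rows=[
    [[0,0.06,0],[0,0,0],1],
    [[0,0.12,0],[0,0,0],1],
    [[0,0.12,-0.4],[0,0,0],1],
    [[0,0.12,-0.8],[0,0,0],-0.5],
    [[-0.3,-0.1,-0.86],[0,0,0],-0.5],
    [[-0.6,-0.5,-0.86],[0,0,0],-0.5],
    [[-0.95,-0.92,-0.86],[0,0,0],-0.5],
    [[-0.95,-0.92,-0.86],[0,0,0],-0.5],
    [[-0.95,-0.92,-0.86],[0,0,0],-0.5],
  ],
)

```text
time_s: 17.35
tcp_pos: [0.5076, 0.014, 0.1206]
tcp_rot: [[0.973, 0.231, 0.002], [0.231, -0.973, -0.0], [0.002, 0.001, -1.0]]
force: [0.2, -0.5, -0.2]
opening: 0.633
```

```bash
python3 -c "
from m import *
status();row([-.13,.07],.012)
c=capture('wrist');cv2.imwrite('pics/w7.png',c['color'])
c=capture('top');cv2.imwrite('pics/t7.png',cv2.resize(c['color'][110:200,200:330],None,fx=6,fy=6,interpolation=2))"
```

```text
t 17.35 jig [-133.7   71.5] z 120.6 Fjig [ 0.  -0.6 -0.2] open 0.63 yaw -0.12
shift [0.0286 0.0117 0.9053] turn [ 0.0001 -0.0003 -0.0003]
```

View pics/w7.png

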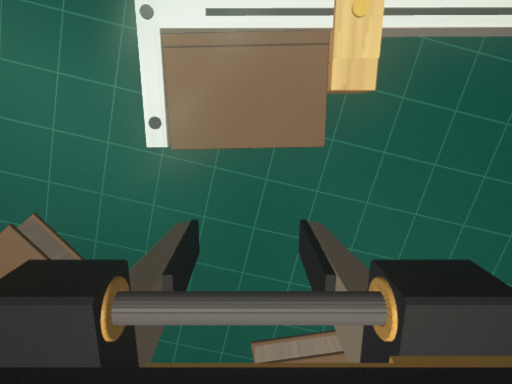

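The wrist view shows the book seated in the corner: spine along y≈35, head along x≈165, and the wooden stop touching the tail at x≈330. The fingers are above bare mat, so a gentle fore-edge push follows to make it flush.

>>> step_arm(
  rows=[
    [[0.03,0.01,0.4],[0,0,0],-0.5],
    [[0.03,0.01,0.75],[0,0,0],-0.5],
    [[0.03,0.01,0.9],[0,0,0],-0.5],
    [[0.03,0.01,0.9],[0,0,0],-0.5],
    [[0.08,0.01,0.9],[0,0,0],-0.5],
    [[0.13,0.01,0.9],[0,0,0],-0.5],
    [[0.18,0.01,0.9],[0,0,0],-0.5],
    [[0.21,0.01,0.9],[0,0,0],-0.5],
    [[0.23,0.01,0.9],[0,0,0],-0.5],
    [[0.25,0.01,0.9],[0,0,0],-0.5],
  ],
)

```text
time_s: 18.7
tcp_pos: [0.536, 0.02, 0.0118]
tcp_rot: [[0.973, 0.231, -0.0], [0.231, -0.973, 0.0], [-0.0, -0.0, -1.0]]
force: [-0.4, -0.3, 0.1]
opening: 0.746
```

```bash
python3 -c "
from m import *
status()"
```

```text
t 18.70 jig [-104.6   70.6] z 11.8 Fjig [-0.5 -0.2  0.1] open 0.75 yaw -0.14
```

>>> step_arm(
  rows=[
    [[0.01,0,0],[0,0,0],-0.5],
    [[0.02,0,0],[0,0,0],-0.5],
    [[0.026,0,0],[0,0,0],-0.5],
    [[0.026,0,0],[0,0,0],-0.5],
  ],
)

```text
time_s: 19.2
tcp_pos: [0.5385, 0.0209, 0.0115]
tcp_rot: [[0.973, 0.231, -0.001], [0.231, -0.973, 0.0], [-0.001, -0.001, -1.0]]
force: [-3.7, 0.4, 0.0]
opening: 0.749
```

>>> step_arm(
  rows=[
    [[0.008,0,0],[0,0,0],-0.5],
    [[0.008,0,0],[0,0,0],-0.5],
  ],
)

```text
time_s: 19.45
tcp_pos: [0.5389, 0.0209, 0.0115]
tcp_rot: [[0.973, 0.231, -0.003], [0.231, -0.973, 0.0], [-0.003, -0.001, -1.0]]
force: [-5.7, -0.7, 2.3]
opening: 0.751
```

>>> step_arm(
  rows=[
    [[0.008,0,0],[0,0,0],-0.5],
    [[0.008,0,0],[0,0,0],-0.5],
  ],
)

```text
time_s: 19.7
tcp_pos: [0.5389, 0.0209, 0.0114]
tcp_rot: [[0.973, 0.231, -0.005], [0.231, -0.973, -0.0], [-0.005, -0.001, -1.0]]
force: [-7.7, -1.5, 5.7]
opening: 0.752
```

```bash
python3 -c "
from m import *
status()"
```

```text
t 19.70 jig [-101.5   70.9] z 11.4 Fjig [-7.9  0.4  5.7] open 0.75 yaw -0.10
```

It stopped at x = −101.5 mm, the same as the earlier fence contact, with 8 N. Next I'll back off, lift and swing aside for the check.

>>> step_arm(
  rows=[
    [[-0.1,0,0],[0,0,0],-0.5],
    [[-0.25,0,0],[0,0,0],-0.5],
    [[-0.35,0,-0.3],[0,0,0],-0.5],
    [[-0.35,0,-0.7],[0,0,0],-0.5],
    [[-0.35,0,-1],[0,0,0],-0.5],
    [[-0.35,0,-1],[0,0,0],-0.5],
  ],
)

```text
time_s: 20.45
tcp_pos: [0.503, 0.0106, 0.1355]
tcp_rot: [[0.973, 0.23, 0.009], [0.23, -0.973, -0.002], [0.009, 0.004, -1.0]]
force: [-0.5, -0.2, -0.7]
opening: 0.749
```

>>> step_arm(
  rows=[
    [[-0.1,0.4,-0.1],[0,0,0],-0.5],
    [[-0.2,0.8,-0.3],[0,0,0],-0.5],
    [[-0.3,1,-0.6],[0,0,0],-0.5],
    [[-0.3,1,-0.6],[0,0,0],-0.5],
  ],
)

```text
time_s: 20.95
tcp_pos: [0.4938, -0.116, 0.2054]
tcp_rot: [[0.974, 0.228, 0.004], [0.228, -0.974, -0.002], [0.004, 0.003, -1.0]]
force: [1.1, -1.1, 0.1]
opening: 0.746
```

>>> step_arm(
  rows=[
    [[-0.1,0.4,0],[0,0,0],-0.5],
    [[-0.2,0.8,0],[0,0,0],-0.5],
    [[-0.3,1,0],[0,0,0],-0.5],
    [[-0.3,1,0],[0,0,0],-0.5],
  ],
)

```text
time_s: 21.45
tcp_pos: [0.4844, -0.2387, 0.2013]
tcp_rot: [[0.973, 0.229, -0.002], [0.229, -0.973, 0.002], [-0.002, -0.003, -1.0]]
force: [-0.5, 0.6, 0.2]
opening: 0.748
```

```bash
python3 - <<'E'
from m import *
status()
c=capture('top');im=c['color'];cv2.imwrite('pics/t8full.png',im)
cv2.imwrite('pics/t8.png',cv2.resize(im[110:200,200:330],None,fx=6,fy=6,interpolation=2))
hsv=cv2.cvtColor(im,cv2.COLOR_BGR2HSV)
# expected projections
for n,P,z in [("book top corners",[[0,.14],[0,.01],[-.09,.01],[-.09,.14]],.026),("stop top",[[-.046,.01],[-.046,-.025],[.02,.01]],.038)]:
    w=np.c_[frjig(P),np.full(len(P),z)]; print(n,proj(c,w).round(1).tolist())
m=((hsv[...,0]<19)&(hsv[...,1]>50)&(hsv[...,2]<190)).astype(np.uint8)
m[:130]=0;m[205:]=0;m[:,:205]=0;m[:,320:]=0
for q in cv2.findContours(m,0,2)[0]:
    if cv2.contourArea(q)>200:
        b=cv2.boxPoints(cv2.minAreaRect(q)); print("meas",b.round(1).tolist(),(tojig(cast(c,b,.026))*1e3).round(1).tolist())
E
```

```text
t 21.45 jig [-215.1 -168.9] z 201.3 Fjig [-0.3  0.7  0.2] open 0.75 yaw -0.26
book top corners [[225.2, 150.0], [269.7, 139.8], [276.9, 170.4], [231.9, 180.6]]
stop top [[273.4, 154.6], [285.6, 151.8], [268.2, 132.1]]
meas [[225.60000610351562, 150.8000030517578], [281.5, 137.89999389648438], [288.70001220703125, 169.1999969482422], [232.89999389648438, 182.10000610351562]] [[-2.4, 139.2], [-2.1, -23.8], [-94.3, -23.2], [-94.7, 138.4]]
```

View pics/t8.png

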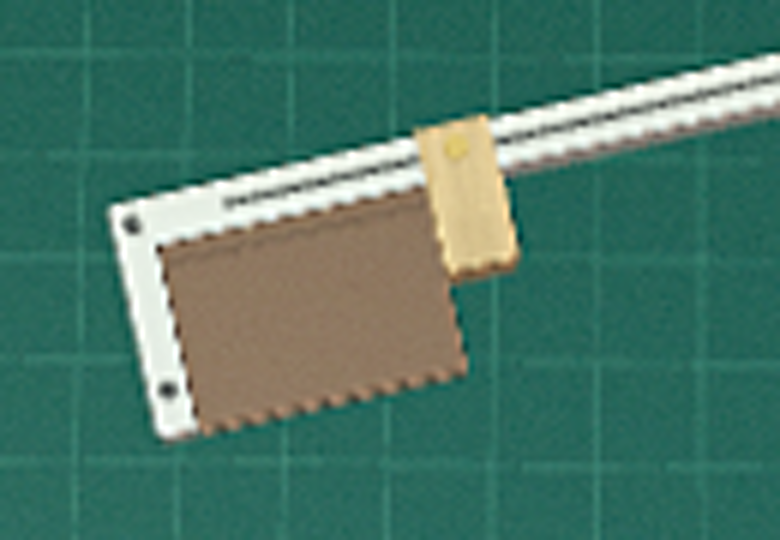

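View pics/t8full.png

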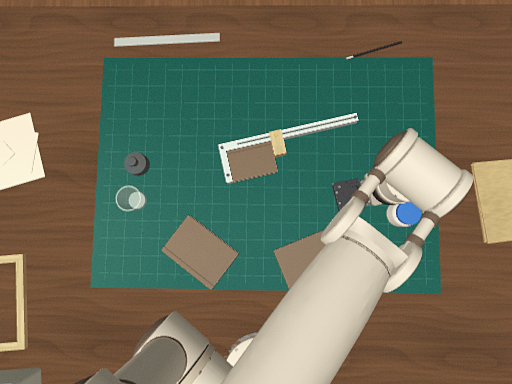

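The book is seated: the crop shows its spine on the fence, its head on the end stop, and the stop against its tail at (440,240). The tub, weight and pot are where they were. I'll measure the stop's outer edge and the fore and head edges to sub-pixel.

```bash
python3 - <<'E'
from m import *
from jig import jigpose
c=capture('top');im=c['color'].astype(float)
r=im[...,2]
def edge(p,th):
    for k in range(len(p)-1):
        if p[k]<th<=p[k+1]: return k+(th-p[k])/(p[k+1]-p[k])
# stop right edge vs mat, rows 141-150
pts=[(300-edge(r[v,270:301][::-1],130),v) for v in range(142,151)]
j=tojig(cast(c,pts,.038))*1e3; print("stop outer y",j[:,1].round(1),"-> joint",(j[:,1].mean()+195).round(1))
# book fore edge at z~.026..0: from below rising
pts=[]
for u in range(238,272):
    e=edge(r[155:195,u][::-1],95)
    if e is not None: pts.append((u,194-e))
pts=np.array(pts)
jt=tojig(cast(c,pts,.0))*1e3; jj=tojig(cast(c,pts,.026))*1e3
print("fore x@z0 / @z26",jt[[0,5,16,28,-1],0].round(1),jj[[0,5,16,28,-1],0].round(1)," slope mrad",(np.polyfit(jj[:,1],jj[:,0],1)[0]*1e3).round(1))
# tail edge beyond stop, rows 160-168
pts=np.array([(300-edge(r[v,262:301][::-1],95),v) for v in range(159,169)])
print("tail y@26",(tojig(cast(c,pts,.026))*1e3)[:,1].round(1))
# head edge: dark/white transition along rows
pts=np.array([(np.argmin(np.diff(r[v,218:240]))+218.5,v) for v in range(155,177)])
print("head y@26/30",(tojig(cast(c,pts,.028))*1e3)[:,1].round(1))
pts=np.array([(u,np.argmin(np.diff(r[132:152,u]))+132.5) for u in range(232,266)])
print("spine x@28",(tojig(cast(c,pts,.028))*1e3)[:,0].round(1))
E
```

```text
stop outer y [-27.3 -27.1 -26.8 -26.2 -25.9 -27.  -26.9 -26.4 -26.1] -> joint 168.4
fore x@z0 / @z26 [-92.1 -92.5 -88.6 -90.8 -89.1] [-95.7 -96.1 -92.2 -94.4 -92.8]  slope mrad -5.7
tail y@26 [9.3 8.4 8.  8.7 9.3 9.4 7.9 8.3 9.1 9.5]
head y@26/30 [139.3 139.9 140.5 138.4 139.  139.6 140.2 138.  138.6 139.2 139.9 140.5
 138.3 138.9 139.5 140.1 138.  138.6 139.2 139.8 154.2 138.3]
spine x@28 [-3.3 -1.2 -1.8 -2.5 -3.1 13.2 12.5 11.9 11.3 13.4 12.8 12.1 11.5 -3.3
 13.  12.4 11.7 11.1 13.3 12.6 12.  11.3 10.7 12.8 12.2 11.6 10.9 13.1
 12.4 11.8 11.1 13.3 12.7 12. ]
```

Measured joint is about 168–170 mm, tail at about 9 mm, head at about 139 mm, and skew is under 6 mrad. That agrees with the contacts. I'll take one closer wrist view from above to confirm.

>>> step_arm(
  rows=[
    [[0.3,-0.4,0],[0,0,0],-0.5],
    [[0.5,-0.8,0],[0,0,0],-0.5],
    [[0.5,-1,0],[0,0,0],-0.5],
    [[0.5,-1,0],[0,0,0],-0.5],
  ],
)

```text
time_s: 22.05
tcp_pos: [0.5154, -0.1062, 0.2034]
tcp_rot: [[0.972, 0.234, -0.001], [0.234, -0.972, 0.0], [-0.001, -0.0, -1.0]]
force: [-0.2, -0.6, -1.0]
opening: 0.751
```

>>> step_arm(
  rows=[
    [[0.1,-0.4,0],[0,0,0],-0.5],
    [[0.2,-0.8,0],[0,0,0],-0.5],
    [[0.2,-1,0],[0,0,0],-0.5],
    [[0.2,-1,0],[0,0,0],-0.5],
    [[0.2,-1,0],[0,0,0],-0.5],
    [[0.2,-1,0],[0,0,0],-0.5],
  ],
)

```text
time_s: 22.8
tcp_pos: [0.5119, 0.0128, 0.2038]
tcp_rot: [[0.973, 0.229, 0.0], [0.229, -0.973, -0.0], [-0.0, 0.0, -1.0]]
force: [0.2, -0.4, -0.4]
opening: 0.749
```

```bash
python3 - <<'E'
from m import *
status()
c=capture('wrist');cv2.imwrite('pics/w9.png',c['color'])
for n,P,z in [("book top SH ST FT FH",[[0,.14],[0,.01],[-.09,.01],[-.09,.14]],.026),("stop top",[[-.046,.01],[-.046,-.025]],.038)]:
    w=np.c_[frjig(P),np.full(len(P),z)]; print(n,proj(c,w).round(1).tolist())
E
```

```text
t 22.80 jig [-129.7   69.3] z 203.8 Fjig [ 0.1 -0.4 -0.4] open 0.75 yaw -0.25
book top SH ST FT FH [[180.7, 51.2], [306.9, 50.3], [303.6, 138.8], [185.6, 139.5]]
stop top [[307.2, 96.5], [341.2, 96.2]]
```

View pics/w9.png

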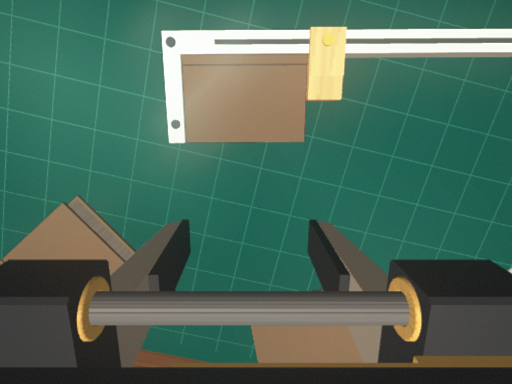

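The wrist view agrees. The book's fore corners are at (185,141) and (304,141), and the stop corners at (307,99) and (341,99). Both sit within about 2–3 px of where a perfect fit would project, with the same small offset for book and stop. The hand is clear at z = 0.2 m, so I'm handing in.

```bash
python3 -c "
from bench import *
print(sign_off())"
```

```text
the job is handed in; nothing more can be done
None
```

I pushed the smallest book into the corner of the jig, closed the wooden stop against its tail, and handed the job in at about 23 s of the 64 s. `sign_off` gives no verdict, so these are my own checks.

**What I did:**
- Pushed the fore edge with two spread fingers until the spine met the long fence.
- Pushed the wooden stop, with shut fingers, until the book's head closed on the end stop.
- The book turned slightly during that push, so I pushed the fore edge once more. It stopped at the same place as the first fence contact, within about 0.1 mm.
- The highest force I read was about 10 N (limit 40 N), though I only read it at the end of each move. The book slid flat on the mat throughout.

**Last checks:**

| Check | Measured | Target |
|---|---|---|
| Head edge, jig y | about 139 mm | 137–143 mm |
| Skew against the fence | about 6 mrad or less | – |
| Stop joint | about 168.4 mm, nearer 169.6 mm if corrected for the offset below | 166–174 mm |
| Hand | clear, about 0.2 m up | touching nothing |
| Tub, weight, pot | look unmoved in the top view | within 10 mm |

**What disagreed:**
- **Camera offset:** the cameras put the book and stop 1–3 mm away from where a perfect fit should appear. The shift is alike for both, so I took it as calibration error.
- **Spine edge:** my image measurement along the spine was too noisy to use. That fit rests on the contact stops and the wrist view.

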